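# Serve the rolls and rack the board

### The job

Pick up the serving board with the three rolls on it and tip it over the dark bowl so that all three slide off into the bowl, without touching the bread and without any of it landing on the sideboard. Then slide the empty board, blade first, into the free top slot of the steel rack until it is fully home against the rear stop, and let go of it. Leave the bowl and everything else standing where it is.

Things in the scene. Friction and masses are not known exactly. Their poses are not given: they have to be found in the camera images.
- board: dark wood serving paddle, about 160 g, 12 mm thick, flat on the sideboard with the rolls on it. Blade 125 long x 110 wide, edges rounded 3 mm; from the middle of one short side a straight handle 75 long x 26 wide (200 long overall), pointing roughly to the robot at the start. Origin: underside, centre of the blade; x runs from handle (end at -137 mm) to the blade's free end (+62.5 mm), z up
- board_handle (a point): point of the board's handle to take it by: middle of its width and thickness, 40 mm from the blade; axes as the board's
- board_nose (a point): middle of the blade's free end, at the underside; axes as the board's
- rack: steel board rack, fixed, 120 deep (x) x 120 wide (y) x 133 tall. Origin: underside, centre; its mouth faces its own -x, towards the robot. Side plates with inward runners 14 mm wide carry boards by the blade's long edges, in three slots one above another. The two lower slots (runners at 35 and 75 mm) hold like boards, handles out to the front; the top slot is free
- rack_stop (a point): middle of the inner face of the top slot's rear stop, at the runners' upper face; axes as the rack's. With the board fully home board_nose meets this point and the 75 mm handle sticks out of the front
- rack_mouth (a point): middle of the top slot's mouth, at the runners' upper face (115 mm above the table), 118 mm in front of the stop. The slot is 114 mm wide and 15 mm high clear, under upper runners 3 mm thick and open between them; lips flared out about 5 mm reach 15 mm further to the front
- bowl: dark stoneware bread bowl, loose, 0.9 kg, 220 mm across the rim, 150 mm across the foot, 70 mm tall, wall 5 mm, flat inner floor at 6 mm. Origin: underside, centre. It and the rack stand left and right of the board, either way round
- bowl_rim (a point): centre of the bowl's mouth, at rim height
- roll_a: small ciabatta roll, brown, firm, flat faces, 60 long (its y) x 30 wide (its x) x 26 high, about 25 g, lying loose on the board's blade; it begins to slide when the board is tilted 25 to 36 degrees. Origin: centre of its underside
- roll_a_center (a point): centre of that roll
- roll_b: small ciabatta roll, brown, firm, flat faces, 60 long (its y) x 30 wide (its x) x 26 high, about 25 g, lying loose on the board's blade; it begins to slide when the board is tilted 25 to 36 degrees. Origin: centre of its underside
- roll_b_center (a point): centre of that roll
- roll_c: small ciabatta roll, brown, firm, flat faces, 60 long (its y) x 30 wide (its x) x 26 high, about 25 g, lying loose on the board's blade; it begins to slide when the board is tilted 25 to 36 degrees. Origin: centre of its underside
- roll_c_center (a point): centre of that roll
- tumbler: clear glass tumbler, 72 mm across the rim, 100 mm tall; loose bystander. Origin: underside
- wine_glass: stemmed wine glass, 80 mm across, 195 mm tall; loose bystander. Origin: underside
- pepper_mill: turned wooden pepper mill, 54 mm across, 144 mm tall; loose bystander. Origin: underside
- table_knife: steel table knife lying flat, about 210 mm long, 6 mm high; loose bystander. Origin: underside
- fork: steel fork lying flat, about 205 mm long, 5 mm high; loose bystander. Origin: underside
- side_plate: white side plate, 156 mm across, 18 mm high; loose bystander. Origin: underside
- table: marble-topped sideboard, 1200 x 1500 mm, its top at z = 0; everything stands on it

How it is judged (in metres and radians):
On the way, in this order (a step that is already met when the one before it is completed fails the run):
1. all three rolls lie in the bowl, off the board (horizontal distance between each of roll_a_center, roll_b_center, roll_c_center and bowl below 0.102 m and height (world z) of each of roll_a_center, roll_b_center, roll_c_center below 0.1 m and contact force between each of roll_a, roll_b, roll_c and board below 0.01 N), for 0.2 s.
2. the board is fully home in the rack's top slot (x of board_nose in the frame of rack_stop between -0.007 and 0.005 m and y of board_nose in the frame of rack_stop between -0.006 and 0.006 m and z of board_nose in the frame of rack_stop between -0.005 and 0.005 m and angle between the x axis of board and the x axis of rack, either way round below 0.06 rad and angle between the z axis of board and the z axis of rack, either way round below 0.06 rad), for 0.2 s.
At the end, for the whole second after the job is handed in: All three rolls rest in the bowl (centres within 102 mm of its axis, below 100 mm). The board rests released in the rack's top slot: blade end within 7 mm of the rear stop, 6 mm sideways, 5 mm in height, in line with the rack within 0.06 rad (all of step 2 and horizontal distance between each of roll_a_center, roll_b_center, roll_c_center and bowl below 0.102 m and height (world z) of each of roll_a_center, roll_b_center, roll_c_center below 0.1 m and contact force between board and the fingers below 0.05 N and linear speed of board below 0.02 m/s and linear speed of each of roll_a, roll_b, roll_c below 0.03 m/s); the robot touches nothing.
It fails at once if a roll touches the sideboard's top (contact force between any of roll_a, roll_b, roll_c and table above 0.05 N).
It fails at once if the gripper touches the bread (contact force between any of roll_a, roll_b, roll_c and the arm above 0.1 N or contact force between any of roll_a, roll_b, roll_c and the fingers above 0.1 N).
It fails at once if the bowl is shoved more than 30 mm (distance of bowl from where it was at the start of the episode above 0.03 m).
It fails at once if a bystander is moved more than 25 mm or knocked over (distance of any of tumbler, wine_glass, pepper_mill, table_knife, fork, side_plate from where it was at the start of the episode above 0.025 m or angle between any of tumbler, wine_glass, pepper_mill, table_knife, fork, side_plate's own z axis and vertical above 0.5 rad).
It also fails if it takes over 61 s, if anything falls off the work surface, if the arm or the gripper's body presses on something with over 40 N, if the wrist force passes 120 N, or if a joint passes its speed limit or range.

### The arm

A 6-joint arm with a two-finger parallel gripper is mounted at the origin on the work surface. World frame = base frame: x ahead of the robot, y to its left, z up, the work surface at z = 0. Lengths are in mm, angles in degrees, forces in N, time in s.
With the tool pointing down it reaches from about 350 to 850 mm from the base axis. Payload 8.1 kg.
Tool frame: the origin (TCP) lies midway between the tips of the shut fingers; the grasp point (between the pads) lies 19 mm behind it; z points along the fingers, y is the line along which they close (so a half turn about z gives the same grasp; the last joint's range is limited). The gripper opens to 85 mm and grips with 20 to 120 N. Pads are 22 mm wide; open, the fingers measure 114 mm over their backs; the gripper's body (76 mm by 85 mm) begins 54 mm behind the grasp point. The pads swing forward as they close: fully open they stand 13 mm farther back than shut.
Start: joints at [59.164, 7.471, 85.268, -0, 87.261, -4.893], TCP at [262.471, 539.55, 231.292] pointing down, gripper open.
Joint ranges: [-169.43, 169.43], [-51.17, 129.36], [1.28, 143.12], [-76.62, 256.62], [0, 156.53], [-152.29, 152.29]. Speed limits (degrees/s): [136.94, 136.94, 159.86, 180, 180, 180].

### API

Orientations are given as [roll, pitch, yaw] about the fixed x, y, z axes, in that order (R = Rz(yaw) Ry(pitch) Rx(roll)).
In Python, from bench import r gives the robot as it stands.
- The arm moves only by the tool move_tool, called after "Emit:" as name(argument=value, ...), one argument or row to a line, values as JSON. Schema: {"type":"object","properties":{"motion":{"type":"array","items":{"type":"array","items":{"type":"number"},"minItems":7,"maxItems":7},"minItems":1,"maxItems":8},"force":{"type":"number"},"only":{"type":"string"},"quiet":{"type":"boolean"},"lines":{"type":"string"}},"required":["motion"],"additionalProperties":false}. motion is a list of rows, 1 to 8 of them, each of 7 numbers: a rotation vector rx, ry, rz in degrees, then dx, dy, dz in mm, then the finger opening in mm; each row is the pose to reach, as a shift and turn from the pose commanded when the call began, along the tool's axes at that moment; what a row does not reach only later rows make up. A row lasts 1/8 s, in which the tool goes at most 62.5 mm and 10.7 degrees, less where a joint would pass 70% of its speed; a pose out of reach is approached as far as the arm can. The fingers move at their own pace and stop on an object; force is the grip in N (left out, the last holds). Time passes only in rows, so rows that do not move let the fingers close. The tool returns the time, the measured TCP pose, the force, the opening and the grip force at its end. only (a regular expression) keeps the lines of the reply that match it, lines (a string "A,B") keeps lines A to B, and quiet returns only ok. Input that does not fit is refused with a message, and nothing moves.
- r.sense(): the state, without advancing time (a new reading comes with each control period).
- r.snapshot(name): name is "side" or "top" or "wrist"; returns a dict with "pixels" (400x640x3 uint8, blue, green, red), "fx", "fy", "cx", "cy" (pixels), "pose" (4x4, takes a point from camera to world coordinates). Camera axes: x right, y up, looking along -z (the intrinsics and any distortion apply to the point x, -y, -z); pixel columns grow to the right and rows downward; lengths in mm; the calibration is good to about 2 mm. The wrist camera is an equidistant fisheye: a pixel r from the principal point sees the ray r / f radians off the axis. A picture is of the moment at which its call begins. There is no depth.
- r.hand_in(): hands the job in; it is judged then, once.
The state is a dict: "time": time; "joint_pos": joint angles; "qd": joint speeds; "joint_efforts": joint torques, N m; "tool_pos": TCP position; "tcp_rot": TCP orientation; "ft_force": force on the tool from outside, world axes, zero at the start; "wrist_torque": the same for the moment, N m; "finger_gap": finger opening in mm; "grip_force": force on a finger pad.
Only numpy, scipy, OpenCV 4.12 (cv2) and the standard library are available. Lean on these libraries where they do the work, as an engineer would, in place of code of your own. Each camera call takes 0.05 s, during which the arm holds its last target. There are 200 camera calls.

## Working session

There is one attempt and no reset: what is moved stays moved. The work goes in short steps, Python scripts to look and compute and a tool call to move; the robot and the scene stay as the last step left them, time stands still between calls to the robot, and variables do not carry over. Pictures are saved under pics/ and viewed, at most 10 in all, crops included, and the job is handed in when it is done.

```bash
ls; mkdir -p pics; python3 - <<'E'
from bench import r
import cv2
for n in("top","side"):
    s=r.snapshot(n); cv2.imwrite(f"pics/{n}0.png",s["pixels"]); print(n,s["fx"],s["fy"],s["cx"],s["cy"],s["pose"],[k for k in s])
print(r.sense())
E
```

```text
bench.py
pics
top 437.4495325812426 437.4495325812426 313.8199670053324 204.08093104643783 [[-8.24184718e-03  9.90068514e-01 -1.40343897e-01  3.76283672e+02]
 [-9.99943208e-01 -9.10839976e-03 -5.53327026e-03 -8.42859278e+00]
 [-6.75662498e-03  1.40290322e-01  9.90087356e-01  1.56826482e+03]
 [ 0.00000000e+00  0.00000000e+00  0.00000000e+00  1.00000000e+00]] ['pixels', 'fx', 'fy', 'cx', 'cy', 'pose']
side 476.2738468849215 476.2738468849215 319.06400813412006 193.37096815544302 [[ 9.98160335e-01  7.33443629e-03 -6.01843074e-02  4.84093110e+02]
 [-5.64736025e-02  4.73660943e-01 -8.78894785e-01 -1.28420249e+03]
 [ 2.20607580e-02  8.80676738e-01  4.73203768e-01  7.82336350e+02]
 [ 0.00000000e+00  0.00000000e+00  0.00000000e+00  1.00000000e+00]] ['pixels', 'fx', 'fy', 'cx', 'cy', 'pose']
{'time': 0.1, 'joint_pos': array([ 5.91647925e+01,  7.51250117e+00,  8.53230989e+01,  8.62834008e-04,
        8.72606314e+01, -4.89086543e+00]), 'qd': array([ 0.1019727 , -0.03309053, -0.14469677, -0.05987383,  0.01617673,
        0.00400339]), 'joint_efforts': array([ 9.75155090e-04, -5.70946956e+01, -5.01942158e+01, -1.82032986e-04,
        7.98719237e-03, -3.16452520e-05]), 'tool_pos': array([262.20101474, 539.13179541, 230.330821  ]), 'tcp_rot': array([-1.79904192e+02, -9.06313790e-03,  1.54055608e+02]), 'ft_force': array([0.0171417 , 0.06460338, 0.08337682]), 'wrist_torque': array([ 0.01161809, -0.04781704, -0.01264584]), 'grip_force': 0.0, 'finger_gap': 85.40249365790388}
```

View pics/top0.png

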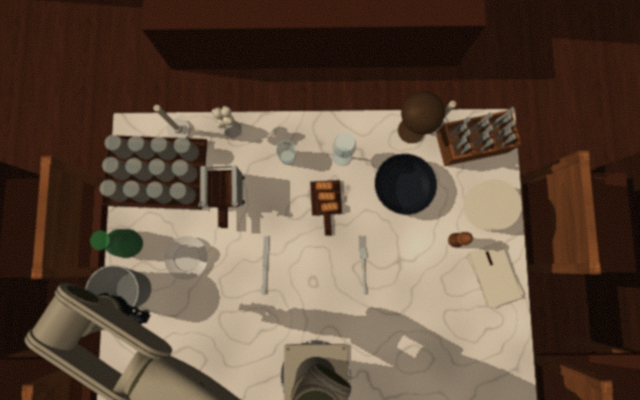

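View pics/side0.png

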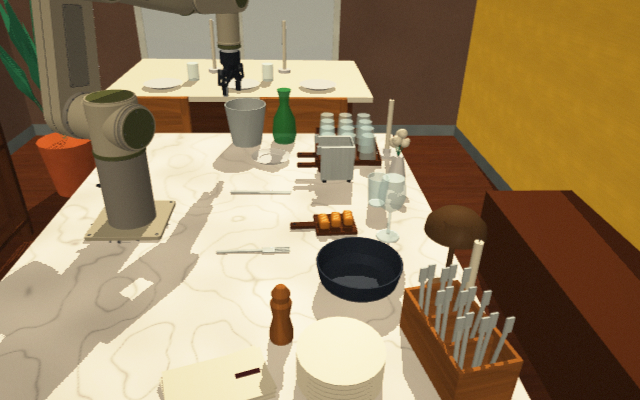

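Top view: the rack is on the left (+y) at about (222,188). The board is in the middle at (327,198) with its handle end at (328,234), and the bowl is on the right at (406,184). The side view agrees: board (335,222), bowl (360,268), rack (336,158). I'll enlarge these areas for precise pixels.

```bash
cat > h.py <<'E'
import numpy as np, cv2
from scipy.spatial.transform import Rotation as R
from bench import r
def ray(s,u,v,fish=False):
    x,y=(u-s["cx"])/s["fx"],(v-s["cy"])/s["fy"]
    if fish:
        t=np.hypot(x,y); k=np.sin(t)/max(t,1e-9); d=np.array([x*k,-y*k,-np.cos(t)])
    else: d=np.array([x,-y,-1.])
    P=np.array(s["pose"]); d=P[:3,:3]@d
    return P[:3,3],d/np.linalg.norm(d)
def onz(s,u,v,z,fish=False):
    o,d=ray(s,u,v,fish); return o+d*(z-o[2])/d[2]
def tri(rs):
    A=np.zeros((3,3));b=np.zeros(3)
    for o,d in rs:
        M=np.eye(3)-np.outer(d,d);A+=M;b+=M@o
    p=np.linalg.solve(A,b); return p,[np.linalg.norm(np.cross(p-o,d)) for o,d in rs]
def proj(s,p,fish=False):
    P=np.array(s["pose"]); c=P[:3,:3].T@(np.asarray(p,float)-P[:3,3]); q=np.array([c[0],-c[1],-c[2]])
    if fish:
        t=np.arctan2(np.hypot(q[0],q[1]),q[2]); k=t/max(np.hypot(q[0],q[1]),1e-9); a=q[:2]*k
    else: a=q[:2]/q[2]
    return np.array([s["cx"]+s["fx"]*a[0],s["cy"]+s["fy"]*a[1]])
def pose():
    s=r.sense(); return np.array(s["tool_pos"]),R.from_euler("xyz",s["tcp_rot"],degrees=True)
E
python3 - <<'E'
import cv2,numpy as np
t=cv2.imread("pics/top0.png");s=cv2.imread("pics/side0.png")
def g(a):return np.clip(a.astype(float)*1.6,0,255).astype('uint8')
a=cv2.resize(g(t[150:245,190:350]),None,fx=5,fy=5,interpolation=cv2.INTER_CUBIC)[:, :800]
b=cv2.resize(s[130:190,290:390],None,fx=2,fy=2)
cv2.imwrite("pics/c1.png",a)
x=cv2.resize(g(s[120:300,280:420]),None,fx=3.3,fy=3.3,interpolation=cv2.INTER_CUBIC)
cv2.imwrite("pics/c2.png",x)
E
python3 - <<'E'
import sys;sys.path.insert(0,'.')
from h import *
s=r.snapshot("top")
for n,u,v,z in[("hand end",328,234,12),("blade",326,197,12),("rack",222,188,133),("bowl",406,184,70)]:print(n,onz(s,u,v,z).round(),)
E
```

```text
hand end [489. -49.  12.]
blade [622. -44.  12.]
rack [637. 305. 133.]
bowl [ 656. -321.   70.]
```

View pics/c1.png

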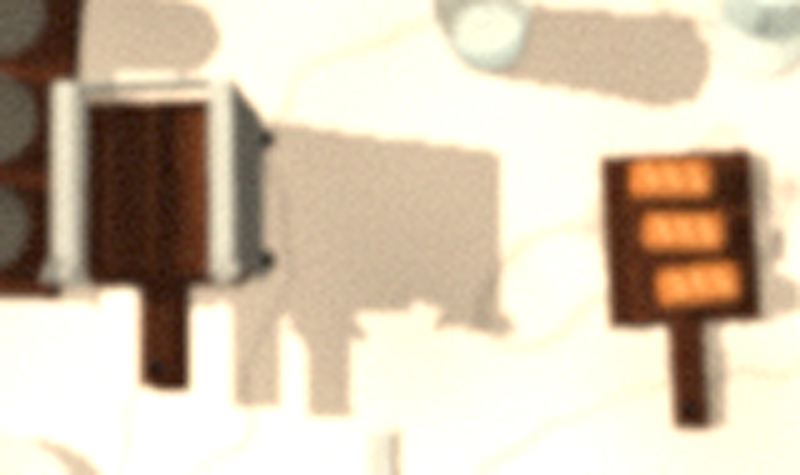

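View pics/c2.png

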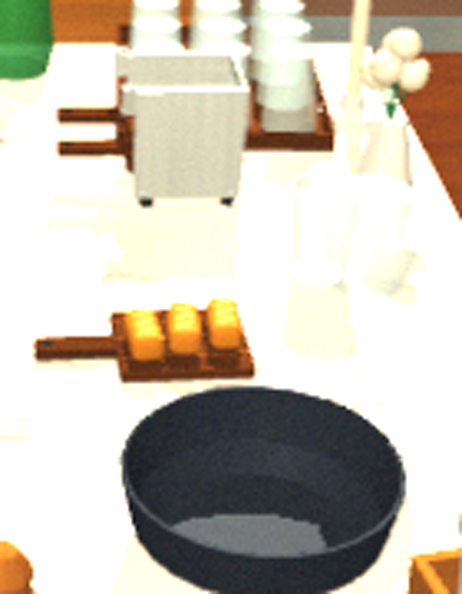

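```bash
python3 - <<'E'
from h import *
s=r.snapshot("top");S=r.snapshot("side")
for n,x,y,z in[("TL",603,157,12),("TR",750,152,12),("BL",612,326,12),("BR",757,318,12),("hend",692,427,12),("rackL front",60,280,133),("rackR front",222,275,133),("rackL back",66,84,133),("rackR back",218,86,133),("h2 end",165,388,87)]:
    print(n,onz(s,190+x/5,150+y/5,z).round(1))
print("wine base",onz(S,388,237,0).round(),"tumbler",onz(S,377,203,0).round(), "mill",onz(S,281,342,0).round(),"fork",onz(S,220,251,0).round(),onz(S,289,250,0).round())
p,_=pose();print(p,pose()[1].as_euler("xyz",degrees=True))
E
```

```text
TL [679.9  11.2  12. ]
TR [682.6 -95.2  12. ]
BL [556.7   5.7  12. ]
BR [561.6 -98.2  12. ]
hend [483.9 -50.7  12. ]
rackL front [576.7 370.6 133. ]
rackR front [579.1 263.  133. ]
rackL back [709.7 370.2 133. ]
rackR back [707.3 267.9 133. ]
h2 end [508.4 309.2  87. ]
wine base [ 774. -109.    0.] tumbler [775.  98.   0.] mill [ 461. -517.    0.] fork [ 286. -169.    0.] [ 479. -169.    0.]
[262.33965062 539.34147434 230.80255844] [-1.79950931e+02 -5.02433648e-03  1.54056800e+02]
```

The side crop shows the board, with rolls across the blade and handle left at about (291,226), the bowl rim centre at about (360,262), and the rack at about (337,160). The heights and sizes agree with the text. Next I move above the board for a wrist view.

```bash
cat >> h.py <<'E'
def delta(pos,eul):
    "tool-axes rotvec and shift from measured pose to target"
    p,q=pose(); e=R.from_euler("xyz",eul,degrees=True)
    print("rot",(q.inv()*e).as_rotvec(degrees=True).round(2),"shift",q.inv().apply(np.array(pos)-p).round(1))
E
python3 -c "
from h import *
delta([500,-45,330],[180,0,-178])"
```

```text
rot [-5.000e-02 -2.000e-02 -2.794e+01] shift [-469.3 -421.6  -98.9]
```

Emit:
move_tool(
  motion=[
    [0, 0, -10, -60, -50, -40, 85],
    [0, 0, -20, -110, -95, -80, 85],
    [0, 0, -28, -155, -140, -99, 85],
    [0, 0, -28, -200, -180, -99, 85],
    [0, 0, -28, -245, -220, -99, 85],
    [0, 0, -28, -290, -260, -99, 85],
    [0, 0, -28, -335, -300, -99, 85],
    [0, 0, -28, -380, -341, -99, 85],
  ],
)

```text
time: 1.25
tool_pos: [443.7, 93.7, 330.5]
tcp_rot: [180.0, 0.1, -177.9]
ft_force: [0.6, 0.3, -0.4]
finger_gap: 85.0
grip_force: 0.0
```

Emit:
move_tool(
  motion=[
    [0, 0, 0, 25, -53, 0, 85],
    [0, 0, 0, 51, -106, 0, 85],
    [0, 0, 0, 51, -106, 0, 85],
    [0, 0, 0, 51, -106, 0, 85],
    [0, 0, 0, 51, -106, 0, 85],
  ],
)

```text
time: 1.88
tool_pos: [396.5, -11.1, 330.2]
tcp_rot: [180.0, -0.0, -177.8]
ft_force: [-0.5, 0.3, -0.2]
finger_gap: 85.2
grip_force: 0.0
```

```bash
python3 - <<'E'
from h import *
delta([500,-45,330],[180,0,-178])
s=r.snapshot("wrist");cv2.imwrite("pics/w1.png",s["pixels"]);np.save("pics/w1.npy",s,allow_pickle=True)
print(s["fx"],s["pose"],r.sense()["joint_pos"])
E
```

```text
rot [ 0.02 -0.    0.17] shift [-102.2  -37.8    0.2]
309.70691628693146 [[-3.71600854e-02 -9.46589102e-01 -3.20293928e-01  3.13572368e+02]
 [ 9.99309289e-01 -3.52859776e-02 -1.16552214e-02 -1.44656143e+01]
 [-2.69178823e-04 -3.20505807e-01  9.47246512e-01  4.71621318e+02]
 [ 0.00000000e+00  0.00000000e+00  0.00000000e+00  1.00000000e+00]] [-9.02357940e+00 -2.59698865e+01  1.04984970e+02  1.26541820e-02
  1.00998719e+02 -1.01209664e+02]
```

View pics/w1.png

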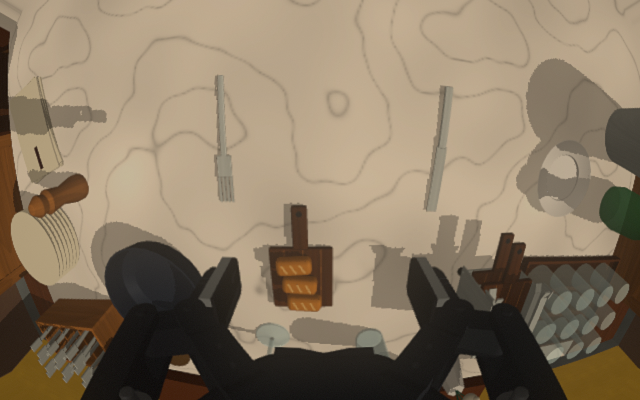

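The wrist view shows the handle end at (299,205), the blade's near corners at (269,247) and (332,247), the bowl at the left and the rack's two handles at the right, near (503,240). I'll triangulate the board and the bowl.

```bash
python3 - <<'E'
from h import *
t=r.snapshot("top");S=r.snapshot("side");w=np.load("pics/w1.npy",allow_pickle=True).item()
def T(n,top=None,side=None,wr=None):
    rs=[]
    if top: rs.append(ray(t,*top))
    if side: rs.append(ray(S,*side))
    if wr: rs.append(ray(w,*wr,True))
    p,e=tri(rs);print(n,p.round(1),np.round(e,1))
T("hend",(328.4,235.2),(291,225.5),(299,205.5))
T("BL",(312.4,215.2),None,(332,247.5)); T("BR",(341.4,213.6),None,(269.5,247.5))
T("neck",(327,214.5),None,(300,247))
print("hend w z12",onz(w,299,205.5,12,True).round(1),"BL",onz(w,332,247.5,12,True).round(1),"BR",onz(w,269.5,247.5,12,True).round(1))
# bowl: fit rim in top and side by dark segmentation
for s,box in((t,(370,150,442,218)),(S,(310,235,410,300))):
    x0,y0,x1,y1=box;im=s["pixels"][y0:y1,x0:x1].astype(int);m=((im.max(2)<75)&(im[...,0]>im[...,2])).astype('uint8')
    n,l,st,c=cv2.connectedComponentsWithStats(m);i=1+st[1:,4].argmax();print(st[i],c[i]+[x0,y0])
    if s is t:
        cs,_=cv2.findContours((l==i).astype('uint8'),0,1);e=cv2.fitEllipse(max(cs,key=len));print(e);print("bowl",onz(t,e[0][0]+x0,e[0][1]+y0,70))
E
```

```text
hend [484.4 -49.1   5.9] [1.9 1.2 2.3]
BL [557.6   7.3   2.7] [1.6 1.6]
BR [562.8 -98.6   1.9] [0.2 0.2]
neck [ 5.603e+02 -4.640e+01 -4.000e-01] [0.6 0.6]
hend w z12 [480.2 -47.2  12. ] BL [552.6   8.4  12. ] BR [557.5 -96.7  12. ]
[   6    5   60   58 2586] [405.76566125 183.87935035]
((35.560916900634766, 33.71343994140625), (56.05979537963867, 58.46303176879883), 119.23299407958984)
bowl [ 657.25445589 -319.6454424    70.        ]
[   7    2   86   63 3988] [359.04588766 267.06043129]
```

```bash
python3 -c "
from h import *
delta([519,-47.5,3],[180,0,-177.6])"
```

```text
rot [ 0.01 -0.02 -0.21] shift [-121.2  -41.1  327. ]
```

Emit:
move_tool(
  motion=[
    [0, 0, 0, -40, -14, 40, 50],
    [0, 0, 0, -80, -28, 80, 50],
    [0, 0, 0, -121, -41, 120, 50],
    [0, 0, 0, -121, -41, 175, 50],
    [0, 0, 0, -121, -41, 230, 50],
    [0, 0, 0, -121, -41, 270, 50],
    [0, 0, 0, -121, -41, 285, 50],
    [0, 0, 0, -121, -41, 285, 50],
  ],
)

```text
time: 3.02
tool_pos: [518.2, -48.2, 44.8]
tcp_rot: [180.0, -0.1, -177.9]
ft_force: [-0.4, -0.1, 1.4]
finger_gap: 50.3
grip_force: 0.0
```

```bash
python3 - <<'E'
from h import *
delta([519,-47.5,2],[180,0,-177.6])
s=r.snapshot("wrist");im=s["pixels"][150:400,180:460]
S=r.snapshot("side")["pixels"][160:260,240:400]
a=cv2.resize(im,None,fx=1.6,fy=1.6);b=cv2.resize(S,(352,220))
o=np.zeros((400,800,3),'uint8');o[:,:448]=a;o[:220,448:]=b;cv2.imwrite("pics/w2.png",np.clip(o*1.4,0,255).astype('uint8'))
print(s["pose"])
for n,p in(("grasp",[519,-47.5,12]),("hend",[483,-48.5,12]),("neck",[559,-46,12])):
  print(n,proj(s,p,True))
E
```

```text
rot [ 0.02 -0.09 -0.3 ] shift [-0.9  0.7 42.8]
[[-3.61471891e-02 -9.47107780e-01 -3.18873382e-01  4.35573097e+02]
 [ 9.99346448e-01 -3.43342990e-02 -1.13063164e-02 -5.15030200e+01]
 [-2.39993751e-04 -3.19073673e-01  9.47729884e-01  1.86396513e+02]
 [ 0.00000000e+00  0.00000000e+00  0.00000000e+00  1.00000000e+00]]
grasp [325.19592589 237.38768294]
hend [325.82525276 181.4311983 ]
neck [325.13459714 289.95464473]
```

View pics/w2.png

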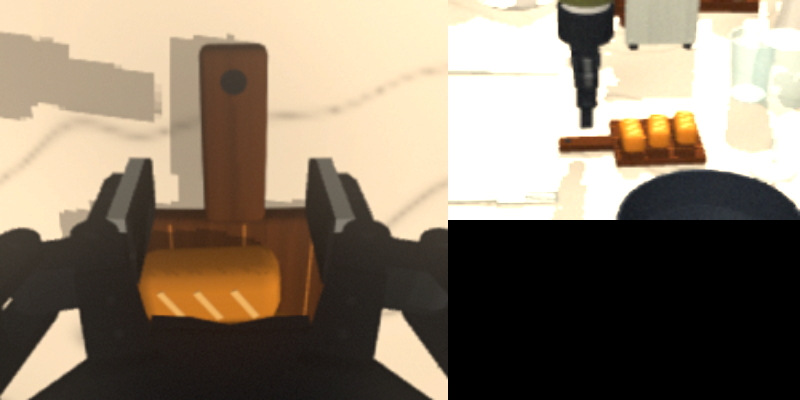

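Wrist crop: the handle runs from (326,177) to (327,288), centred between the fingers and within about 2 mm of the prediction. Next is to descend and grip.

Emit:
move_tool(
  motion=[
    [0, 0, -0.8, 1, 1.3, 25, 50],
    [0, 0, -0.8, 1, 1.3, 38, 50],
    [0, 0, -0.8, 1, 1.3, 41.5, 50],
    [0, 0, -0.8, 1, 1.3, 42.5, 50],
    [0, 0, -0.8, 1, 1.3, 42.5, 50],
  ],
  force=90,
)

```text
time: 3.75
tool_pos: [518.2, -47.7, 3.5]
tcp_rot: [-180.0, 0.1, -177.1]
ft_force: [-0.4, 0.4, -0.5]
finger_gap: 50.2
grip_force: 0.0
```

Emit:
move_tool(
  motion=[
    [0, 0, 0, 0, 0, 1.5, 50],
    [0, 0, 0, 0, 0, 1.5, 26],
    [0, 0, 0, 0, 0, 1.5, 15],
    [0, 0, 0, 0, 0, 1.5, 15],
    [0, 0, 0, 0, 0, 1.5, 15],
    [0, 0, 0, 0, 0, 1.5, 15],
  ],
  force=90,
)

```text
time: 4.5
tool_pos: [517.8, -47.6, 1.7]
tcp_rot: [-180.0, 0.0, -177.1]
ft_force: [-1.9, -0.0, 6.4]
finger_gap: 23.1
grip_force: 89.2
```

Emit:
move_tool(
  motion=[
    [0, 0, 0, 0, 0, -3, 15],
    [0, 0, 0, 0, 0, -10, 15],
    [0, 0, 0, 0, 0, -20, 15],
    [0, 0, 0, 0, 0, -30, 15],
    [0, 0, 0, 0, 0, -30, 15],
    [0, 0, 0, 0, 0, -30, 15],
  ],
  force=110,
)

```text
time: 5.25
tool_pos: [517.5, -47.6, 31.2]
tcp_rot: [-180.0, 0.0, -177.1]
ft_force: [-0.5, 0.3, -2.1]
finger_gap: 22.8
grip_force: 108.3
```

```bash
python3 - <<'E'
from h import *
s=r.snapshot("wrist");np.save("pics/w3.npy",s,allow_pickle=True);im=s["pixels"][150:400,180:460]
S=r.snapshot("side")["pixels"][175:255,260:380]
a=cv2.resize(im,None,fx=1.4,fy=1.4);b=cv2.resize(S,(408,272),interpolation=cv2.INTER_CUBIC)
o=np.zeros((350,800,3),'uint8');o[:,:392]=a;o[:272,392:]=b;cv2.imwrite("pics/w3.png",np.clip(o*1.4,0,255).astype('uint8'))
E
```

```text
(no output)
```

View pics/w3.png

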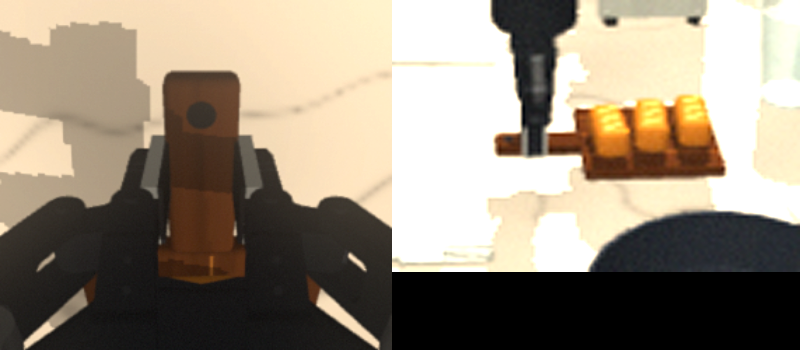

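The board is lifted level, the rolls are still in place and the handle sits squarely in the fingers. Next I carry it level to the bowl.

```bash
python3 -c "
from h import *
delta([469,-228,158],[180,0,154])"
```

```text
rot [-0.   -0.05 28.86] shift [  57.1 -177.9 -127.2]
```

Emit:
move_tool(
  motion=[
    [0, 0, 0, 2, -5, -5, 15],
    [0, 0, 2, 6, -16, -18, 15],
    [0, 0, 5, 12, -32, -36, 15],
    [0, 0, 9, 19, -52, -58, 15],
    [0, 0, 13, 26, -74, -80, 15],
    [0, 0, 17, 33, -96, -100, 15],
    [0, 0, 21, 40, -118, -116, 15],
    [0, 0, 24.5, 46, -138, -127, 15],
  ],
)

```text
time: 6.35
tool_pos: [478.4, -189.9, 161.0]
tcp_rot: [-180.0, 0.2, 158.0]
ft_force: [-0.3, 0.6, -2.1]
finger_gap: 22.6
grip_force: 108.4
```

Emit:
move_tool(
  motion=[
    [0, 0, 1.5, 12, -14, 0, 15],
    [0, 0, 3, 21, -25, 0, 15],
    [0, 0, 4, 27, -32, 0, 15],
    [0, 0, 4.4, 29, -34.5, 0, 15],
    [0, 0, 4.4, 29, -34.5, 0, 15],
    [0, 0, 4.4, 29, -34.5, 0, 15],
  ],
)

```text
time: 7.1
tool_pos: [439.0, -208.7, 158.1]
tcp_rot: [180.0, -0.0, 154.0]
ft_force: [0.4, 0.3, -2.3]
finger_gap: 22.7
grip_force: 108.4
```

```bash
python3 - <<'E'
from h import *
delta([469,-228,158],[180,0,154])
print(r.sense()["joint_pos"])
t=r.snapshot("top")["pixels"][130:260,290:450];S=r.snapshot("side")["pixels"][120:320,240:440]
a=cv2.resize(t,None,fx=2.5,fy=2.5);b=cv2.resize(S,(400,400))
o=np.zeros((400,800,3),'uint8');o[:325,:400]=a;o[:,400:]=b;cv2.imwrite("pics/b1.png",np.clip(o*1.4,0,255).astype('uint8'))
E
```

```text
rot [ 0.01 -0.   -0.  ] shift [-35.4  -4.2   0.1]
[-3.14789518e+01 -7.72418874e+00  1.08171807e+02  8.50805982e-03
  7.95563487e+01 -9.54790698e+01]
```

View pics/b1.png

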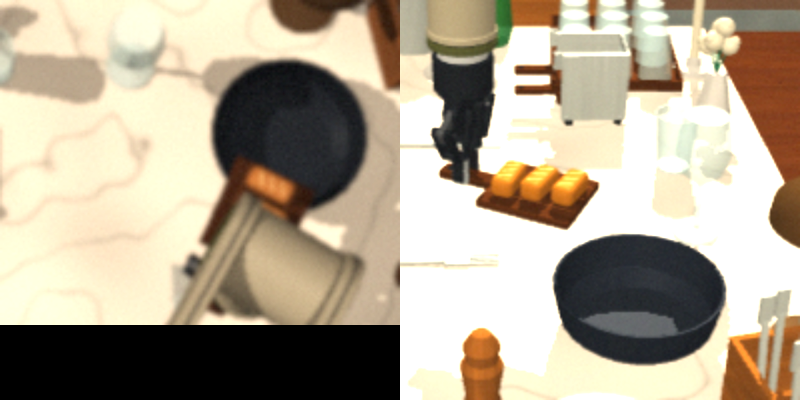

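The rolls are unmoved and the nose is just past the bowl's near rim. Next I move forward and tilt.

Emit:
move_tool(
  motion=[
    [0, 0, 0, -8, -1, 0, 15],
    [0, 2, 0, -22, -3, 0, 15],
    [0, 6, 0, -33, -4, 0, 15],
    [0, 10, 0, -38, -4, 0, 15],
    [0, 14, 0, -41, -4, 0, 15],
    [0, 18, 0, -44, -4, 0, 15],
    [0, 21, 0, -47, -4, 0, 15],
    [0, 21, 0, -47, -4, 0, 15],
  ],
)

```text
time: 8.2
tool_pos: [480.0, -233.6, 156.9]
tcp_rot: [180.0, -21.0, 154.0]
ft_force: [-0.1, -1.0, -2.2]
finger_gap: 22.8
grip_force: 108.4
```

```bash
python3 -c "
from h import *
p,q=pose();print(p,q.as_matrix().round(3));print(r.sense()['joint_pos'])
ax=-q.as_matrix()[:,0];n=p+164*ax;print('nose',n,'r',np.linalg.norm(n[:2]-[657,-320]))
h=np.array([.899,-.438,0])
th=48;T=np.array([657,-320,88])-45*h-164*(np.cos(np.radians(th))*h-np.array([0,0,np.sin(np.radians(th))]))
print('shift',q.inv().apply(T-p))"
```

```text
[ 480.00052783 -233.58861418  156.91205975] [[-0.839  0.439 -0.323]
 [ 0.41   0.899  0.158]
 [ 0.359  0.    -0.933]]
[-30.38728221  20.83485838  80.12562781  -1.57844457 100.03047817
 -94.34073678]
nose [ 617.52924925 -300.7606391    98.00730738] r 43.91005775829914
shift [-20.38455949  -0.10680223 -64.59580978]
```

Emit:
move_tool(
  motion=[
    [0, 4, 0, -3, 0, -9, 15],
    [0, 9, 0, -7, 0, -21, 15],
    [0, 14, 0, -11, 0, -34, 15],
    [0, 19, 0, -14, 0, -45, 15],
    [0, 23, 0, -17, 0, -55, 15],
    [0, 27, 0, -20, 0, -64, 15],
    [0, 27, 0, -20, 0, -64, 15],
    [0, 27, 0, -20, 0, -64, 15],
  ],
)

```text
time: 9.2
tool_pos: [516.8, -251.6, 210.7]
tcp_rot: [-180.0, -47.8, 154.0]
ft_force: [0.3, -0.5, -1.5]
finger_gap: 22.8
grip_force: 108.6
```

Emit:
move_tool(
  motion=[
    [0, 0, 0, 0, 0, 0, 15],
    [0, 0, 0, 0, 0, 0, 15],
    [0, 0, 0, 0, 0, 0, 15],
    [0, 0, 0, 0, 0, 0, 15],
  ],
)

```text
time: 9.7
tool_pos: [516.6, -251.5, 210.9]
tcp_rot: [-180.0, -48.0, 154.0]
ft_force: [-0.9, 0.7, -2.2]
finger_gap: 22.4
grip_force: 108.6
```

```bash
python3 - <<'E'
from h import *
print(pose()[0])
t=r.snapshot("top")["pixels"][130:260,290:450];S=r.snapshot("side")["pixels"][120:320,240:440]
a=cv2.resize(t,None,fx=2.5,fy=2.5);b=cv2.resize(S,(400,400))
o=np.zeros((400,800,3),'uint8');o[:325,:400]=a;o[:,400:]=b;cv2.imwrite("pics/b2.png",np.clip(o*1.4,0,255).astype('uint8'))
E
```

```text
[ 516.61511293 -251.51529475  210.93460742]
```

View pics/b2.png

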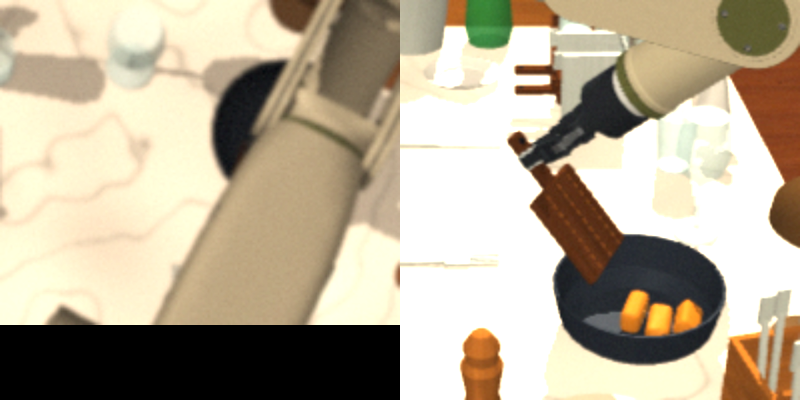

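All three rolls lie in the bowl and the board is clear, in the side crop at about (660,310). I withdraw upward and level out.

```bash
python3 -c "
from h import *
delta([450,-190,290],[180,0,154])"
```

```text
rot [ 2.0e-02 -4.8e+01 -4.0e-02] shift [117.   26.   11.5]
```

Emit:
move_tool(
  motion=[
    [0, 0, 0, 15, 0, 0, 15],
    [0, 0, 0, 40, 4, 0, 15],
    [0, -8, 0, 65, 8, 2, 15],
    [0, -17, 0, 85, 13, 4, 15],
    [0, -26, 0, 100, 18, 6, 15],
    [0, -35, 0, 112, 22, 9, 15],
    [0, -43, 0, 117, 26, 11, 15],
    [0, -48, 0, 117, 26, 11, 15],
  ],
)

```text
time: 10.8
tool_pos: [450.0, -189.7, 291.8]
tcp_rot: [-180.0, 0.3, 154.0]
ft_force: [-0.2, -0.0, -1.3]
finger_gap: 23.0
grip_force: 108.5
```

Emit:
move_tool(
  motion=[
    [0, 0, 0, 0, 0, 0, 15],
    [0, 0, 0, 0, 0, 0, 15],
  ],
)

```text
time: 11.05
tool_pos: [450.2, -190.2, 290.3]
tcp_rot: [-180.0, -0.1, 153.9]
ft_force: [0.4, 0.5, -1.0]
finger_gap: 22.7
grip_force: 108.5
```

```bash
python3 -c "
from h import *
delta([590,215,260],[180,0,90])"
```

```text
rot [-6.000e-02 -1.000e-01  6.395e+01] shift [ 52.3 425.5  30.4]
```

Emit:
move_tool(
  motion=[
    [0, 0, 6, 4, 30, 3, 15],
    [0, 0, 14, 10, 75, 7, 15],
    [0, 0, 22, 16, 125, 11, 15],
    [0, 0, 30, 22, 175, 15, 15],
    [0, 0, 38, 28, 225, 19, 15],
    [0, 0, 46, 35, 275, 23, 15],
    [0, 0, 54, 42, 325, 27, 15],
    [0, 0, 60, 48, 375, 30, 15],
  ],
)

```text
time: 12.05
tool_pos: [572.6, 169.5, 258.8]
tcp_rot: [-179.8, 0.0, 93.7]
ft_force: [0.1, -1.6, -1.9]
finger_gap: 22.6
grip_force: 108.5
```

Emit:
move_tool(
  motion=[
    [0, 0, 2, 0, 30, 0, 15],
    [0, 0, 4, 0, 50, 0, 15],
    [0, 0, 4, 0, 50, 0, 15],
    [0, 0, 4, 0, 50, 0, 15],
  ],
)

```text
time: 12.55
tool_pos: [621.4, 171.1, 259.2]
tcp_rot: [-179.9, 0.0, 90.0]
ft_force: [-0.6, -0.3, -1.7]
finger_gap: 22.7
grip_force: 108.6
```

```bash
python3 -c "
from h import *
print(r.sense()['joint_pos']);s=r.snapshot('wrist');np.save('pics/r1.npy',s,allow_pickle=True);print(s['pose'])
delta([590,215,260],[180,0,90])
for p in([580,317,133],[700,317,133],[640,260,133],[640,377,133]):print(proj(s,p,True))"
```

```text
[1.08361026e+01 1.39675720e+01 7.50659290e+01 4.61480498e-03
 9.11131173e+01 1.08528847e+01]
[[ 9.99994978e-01 -1.01060407e-04  3.16773654e-03  6.21552878e+02]
 [-9.24431632e-04  9.46729267e-01  3.22029254e-01  2.53670461e+02]
 [-3.03153330e-03 -3.22030565e-01  9.46724419e-01  4.00668864e+02]
 [ 0.00000000e+00  0.00000000e+00  0.00000000e+00  1.00000000e+00]]
rot [-0.1   0.02 -0.03] shift [ 43.9 -31.4  -0.3]
[275.50202953  27.53050978]
[415.05799314  30.7823444 ]
[346.24821467  90.9463929 ]
[345.70982413 -35.30307744]
```

Emit:
move_tool(
  motion=[
    [0, 0, 0, 25, -7, 10, 15],
    [0, 0, 0, 55, -14, 25, 15],
    [0, 0, 0, 80, -20, 40, 15],
    [0, 0, 0, 80, -20, 50, 15],
    [0, 0, 0, 80, -20, 50, 15],
    [0, 0, 0, 80, -20, 50, 15],
  ],
)

```text
time: 13.35
tool_pos: [602.3, 250.4, 211.3]
tcp_rot: [179.9, -0.0, 89.9]
ft_force: [-0.3, 0.5, -1.2]
finger_gap: 22.6
grip_force: 108.6
```

```bash
python3 -c "
from h import *
s=r.snapshot('wrist');np.save('pics/r2.npy',s,allow_pickle=True);print(s['pose'])
for p in([580,317,133],[700,317,133],[640,260,133],[640,377,133],[508,309,87]):print(proj(s,p,True))
im=s['pixels'];im=im[0:300,180:510]
o=cv2.resize(im,None,fx=2,fy=2,interpolation=cv2.INTER_CUBIC);o=np.clip(o*1.4,0,255).astype('uint8')
cv2.imwrite('pics/r2.png',o);print(o.shape)"
```

```text
[[ 9.99997257e-01  2.32503991e-03  2.83871393e-04  6.02047801e+02]
 [-2.29279255e-03  9.46856778e-01  3.21647298e-01  3.32873564e+02]
 [ 4.79057252e-04 -3.21647066e-01  9.46859512e-01  3.52706996e+02]
 [ 0.00000000e+00  0.00000000e+00  0.00000000e+00  1.00000000e+00]]
[292.21731657 120.90079034]
[454.3964951  124.96396939]
[373.96128209 197.31663704]
[377.66350228  38.29946071]
[217.53574857 129.09006156]
(600, 660, 3)
```

View pics/r2.png

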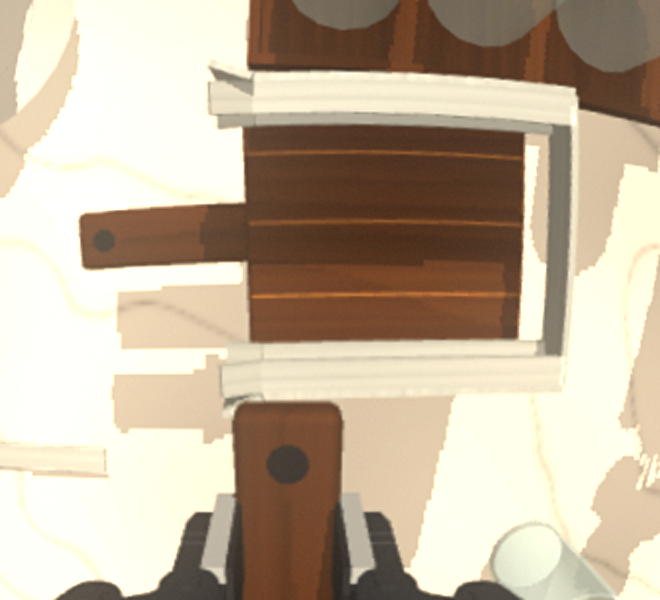

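Rack view (2x crop, offset 180,0): far plate top from (253,72)/(253,114) to (577,88)/(555,125); near plate inner edge from (262,357) to (540,355), outer edge near 398/390; rear bar inner top edge at about x=572 to 560. The board in hand is centred in the fingers.

```bash
python3 - <<'E'
from h import *
s=np.load("pics/r2.npy",allow_pickle=True).item();t=r.snapshot("top")
f=lambda x,y,z:onz(s,180+x/2,y/2,z,True).round(1)
for n,x,y,z in [("far out mouth",253,72,133),("far in mouth",253,114,133),("far out rear",577,88,133),("far in rear",555,125,133),
 ("near in mouth",262,357,133),("near in rear",540,355,133),("near out mouth",262,400,133),("near out rear",562,390,133),
 ("lip far",210,98,133),("lip near",221,385,133),("bar far",573,125,133),("bar near",561,352,133),
 ("low far in m",250,126,118),("low near in m",262,345,115),("low near in r",540,342,115),("low far in r",550,133,115),
 ("b2 blade far corner",246,128,87),("b2 near corner",250,340,87),("b2 rear near",517,338,87),("b2 hend",80,241,87),("b2 neck",247,232,87)]:
  print(n,f(x,y,z))
# held board in hand
print("held hend",[ f(287,402,z) for z in (220,222)]); print(pose()[0])
# lines by edge profile: bright/dark edges along columns in the original pixels
g=cv2.cvtColor(s["pixels"],cv2.COLOR_BGR2GRAY)
for u in (310,330,350,370,390,410,430): print(u,g[30:72,u].tolist(),"|",g[160:206,u].tolist())
E
```

```text
far out mouth [590.5 377.8 133. ]
far in mouth [590.4 362.4 133. ]
far out rear [710.  380.1 133. ]
far in rear [700.7 364.5 133. ]
near in mouth [592.8 274.6 133. ]
near in rear [700.1 276.1 133. ]
near out mouth [592.6 258.  133. ]
near out rear [711.7 261.9 133. ]
lip far [575.5 368.7 133. ]
lip near [577.3 263.9 133. ]
bar far [708.3 365.4 133. ]
bar near [709.2 277.5 133. ]
low far in m [588.5 359.8 118. ]
low near in m [592.1 274.8 115. ]
low near in r [707.5 277.1 115. ]
low far in r [706.6 363.5 115. ]
b2 blade far corner [585.  362.6  87. ]
b2 near corner [585.7 270.2  87. ]
b2 rear near [707.9 272.2  87. ]
b2 hend [510.8 316.6  87. ]
b2 neck [585.1 317.7  87. ]
held hend [array([602. , 287.1, 220. ]), array([602. , 287.8, 222. ])]
[602.51163471 250.56717071 211.45853442]
310 [68, 62, 47, 45, 51, 97, 157, 176, 177, 176, 173, 170, 170, 172, 173, 175, 175, 174, 171, 167, 170, 174, 176, 177, 175, 173, 148, 130, 130, 129, 128, 128, 104, 69, 54, 53, 55, 54, 52, 52, 51, 53] | [63, 64, 66, 66, 64, 64, 62, 64, 64, 64, 72, 97, 140, 147, 151, 155, 155, 152, 151, 145, 146, 153, 161, 16
[... 1930 characters left out ...]
120, 121, 121, 118, 101, 56, 44, 45, 44, 43, 42, 41, 42] | [63, 64, 62, 62, 62, 62, 62, 62, 64, 84, 134, 155, 161, 167, 169, 170, 170, 159, 152, 158, 166, 170, 170, 170, 168, 167, 164, 164, 168, 170, 170, 168, 165, 166, 171, 174, 174, 186, 204, 204, 203, 203, 203, 203, 204, 204]
430 [48, 47, 47, 47, 47, 47, 47, 46, 47, 86, 165, 168, 167, 162, 163, 169, 171, 171, 169, 168, 166, 165, 164, 168, 171, 171, 168, 167, 164, 125, 121, 120, 120, 119, 108, 72, 47, 45, 46, 45, 44, 44] | [59, 59, 64, 65, 64, 63, 64, 64, 64, 96, 136, 160, 165, 170, 172, 172, 169, 160, 147, 163, 169, 172, 172, 170, 170, 168, 167, 169, 172, 172, 171, 168, 167, 168, 170, 172, 179, 192, 203, 203, 203, 203, 203, 204, 204, 203]
```

```bash
python3 - <<'E'
from h import *
s=np.load("pics/r2.npy",allow_pickle=True).item()
us=[310,330,350,370,390,410,430]
E={"farin133":([56.3,55.8,55.4,55.9,56.2,57.8,58.9],133),"nearin133":([179.3,179.4,178.8,178.3,178.3,177.9,177.8],133),
"farout133":([35.3,35.3,35.1,35.6,36.4,37.5,39.3],133),
"farlow93":([62.3,61.9,61.7,61.8,62.4,63.7,64.8],93),"nearlow93":([171.2,170.6,170.3,170.1,170,169.9,169.7],93)}
L={}
for n,(v,z) in E.items():
    P=np.array([onz(s,u,w+.0,z,True) for u,w in zip(us,v)]);c=np.polyfit(P[:,0]-640,P[:,1],1);L[n]=c;print(n,"y@640 %.1f yaw %.2f"%(c[1],np.degrees(np.arctan(c[0]))),"res",np.abs(np.polyval(c,P[:,0]-640)-P[:,1]).max().round(2))
print("gap133",L["farin133"][1]-L["nearin133"][1],"gap93",L["farlow93"][1]-L["nearlow93"][1])
g=cv2.cvtColor(s["pixels"],cv2.COLOR_BGR2GRAY)
for v in (75,90,105,130,150,165): print(v,g[v,436:476].tolist())
for v in (45,190): print(v,g[v,278:318].tolist())
E
```

```text
farin133 y@640 363.9 yaw 1.21 res 0.21
nearin133 y@640 274.8 yaw 1.10 res 0.22
farout133 y@640 378.9 yaw 1.04 res 0.19
farlow93 y@640 364.2 yaw 1.18 res 0.18
nearlow93 y@640 271.6 yaw 1.07 res 0.09
gap133 89.14671856610698 gap93 92.66111998891802
75 [45, 46, 45, 45, 43, 59, 130, 204, 207, 205, 205, 206, 200, 152, 144, 146, 147, 142, 119, 85, 82, 83, 85, 84, 84, 85, 84, 82, 83, 106, 163, 167, 164, 154, 145, 143, 144, 143, 143, 143]
90 [47, 47, 47, 47, 47, 72, 156, 207, 206, 205, 204, 182, 148, 145, 147, 146, 146, 143, 113, 83, 82, 84, 85, 84, 85, 86, 84, 83, 87, 118, 166, 168, 162, 151, 143, 143, 143, 143, 142, 142]
105 [46, 46, 45, 50, 55, 81, 148, 206, 207, 199, 151, 146, 146, 146, 147, 145, 147, 140, 99, 83, 83, 85, 86, 84, 87, 85, 83, 83, 90, 136, 165, 166, 160, 148, 143, 143, 142, 142, 142, 142]
130 [50, 49, 50, 48, 70, 164, 205, 206, 205, 205, 205, 205, 205, 187, 152, 148, 137, 107, 85, 86, 86, 87, 86, 87, 88, 85, 86, 97, 136, 165, 164, 157, 148, 145, 145, 146, 145, 145, 145, 145]
150 [55, 55, 54, 71, 151, 195, 206, 206, 206, 205, 206, 206, 206, 205, 207, 185, 116, 87, 87, 89, 87, 88, 89, 89, 87, 88, 105, 146, 165, 167, 183, 204, 204, 204, 204, 204, 203, 204, 204, 204]
165 [55, 55, 74, 143, 207, 207, 205, 206, 206, 205, 205, 205, 206, 207, 184, 122, 89, 90, 91, 89, 90, 89, 90, 88, 89, 106, 148, 163, 166, 193, 206, 205, 206, 205, 206, 205, 205, 205, 204, 206]
45 [211, 209, 209, 210, 210, 187, 132, 160, 162, 163, 163, 162, 163, 162, 162, 162, 163, 162, 163, 163, 163, 160, 141, 123, 120, 116, 115, 115, 131, 168, 176, 175, 175, 175, 175, 175, 175, 175, 175, 174]
190 [150, 151, 150, 149, 150, 149, 149, 149, 149, 150, 149, 139, 126, 157, 159, 159, 157, 158, 158, 156, 156, 157, 156, 156, 158, 157, 158, 157, 158, 158, 158, 158, 161, 163, 163, 162, 163, 163, 163, 164]
```

Rack centre line: y = 318.8 + 0.0195(x − 640), yaw 1.1°, stop at x ≈ 709, mouth ≈ 591, lips ≈ 576. This agrees with the sizes given and the top view. I turn the board to the rack's axis in front of the mouth.

Emit:
move_tool(
  motion=[
    [0, 0, -8, 5, -30, 0, 15],
    [0, 0, -18, 12, -60, 0, 15],
    [0, 0, -28, 20, -90, 0, 15],
    [0, 0, -38, 30, -120, 0, 15],
    [0, 0, -48, 40, -150, 0, 15],
    [0, 0, -58, 50, -180, 0, 15],
    [0, 0, -68, 58, -200, 0, 15],
    [0, 0, -78, 64, -205, 0, 15],
  ],
)

```text
time: 14.45
tool_pos: [396.3, 315.6, 211.3]
tcp_rot: [179.9, 0.0, 168.3]
ft_force: [0.1, -0.7, -1.4]
finger_gap: 22.8
grip_force: 108.7
```

Emit:
move_tool(
  motion=[
    [0, 0, -7, 0, 0, 0, 15],
    [0, 0, -13, 0, 0, 0, 15],
    [0, 0, -13, 0, 0, 0, 15],
    [0, 0, -13, 0, 0, 0, 15],
    [0, 0, -13, 0, 0, 0, 15],
  ],
)

```text
time: 15.08
tool_pos: [397.0, 315.3, 210.5]
tcp_rot: [180.0, 0.0, -179.1]
ft_force: [0.5, -0.4, -1.4]
finger_gap: 22.8
grip_force: 108.7
```

```bash
python3 -c "
from h import *
delta([397,314.1,118],[180,0,-178.9]);print(r.sense()['joint_pos'])"
```

```text
rot [ 0.    0.01 -0.23] shift [ 0.  -1.2 92.5]
[ 3.26613748e+01 -6.47146682e+00  1.01466470e+02 -1.60910046e-03
  8.49978342e+01 -5.82047652e+01]
```

Emit:
move_tool(
  motion=[
    [0, 0, -0.2, 0, -1.2, 30, 15],
    [0, 0, -0.2, 0, -1.2, 65, 15],
    [0, 0, -0.2, 0, -1.2, 88, 15],
    [0, 0, -0.2, 0, -1.2, 92, 15],
    [0, 0, -0.2, 0, -1.2, 92, 15],
    [0, 0, -0.2, 0, -1.2, 92, 15],
  ],
)

```text
time: 15.82
tool_pos: [397.8, 314.8, 119.9]
tcp_rot: [179.9, 0.1, -178.9]
ft_force: [-0.4, 0.5, -2.2]
finger_gap: 22.8
grip_force: 108.6
```

```bash
python3 - <<'E'
from h import *
p,q=pose();print(p,q.as_euler("xyz",degrees=True))
S=r.snapshot("side");t=r.snapshot("top")
M=q.as_matrix();h=-M[:,0];y=M[:,1]
c=lambda f,l,z:p+h*f+y*l+np.array([0,0,z-1.7])
for n,P in(("nose R top",c(163,-55,12)),("nose L",c(163,55,12)),("neckR top",c(38,-55,12)),("neckR bot",c(38,-55,0)),("noseR bot",c(163,-55,0)),("hend",c(-37,0,12)),("mouthR133",[592.9,258,133]),("lip",[576.5,262,133])):
  print(n,P.round(1),"side",proj(S,P).round(1),"top",proj(t,P).round(1))
cv2.imwrite("pics/s9.png",S["pixels"])
g=S["pixels"].astype(int)
# dark board strip along columns, in side view
for f in (45,70,95,120,145):
  u,v=proj(S,c(f,-55,6)); u=int(round(u));print(u,round(v,1),cv2.cvtColor(S["pixels"],6)[int(v)-10:int(v)+14,u].tolist(), int(v)-10, "pred",proj(S,c(f,-55,12))[1].round(1),proj(S,c(f,-55,0))[1].round(1))
E
```

```text
[397.81695868 314.78752036 119.94113984] [ 1.79925441e+02  1.19378828e-01 -1.78855871e+02]
nose R top [561.9 263.1 130.5] side [312.2 148. ] top [234.4 210.2]
nose L [559.7 373.  130.7] side [310.3 136.4] top [201.3 211.2]
neckR top [436.9 260.6 130.2] side [276.5 148.4] top [234.6 248.1]
neckR bot [436.9 260.6 118.2] side [276.6 151.6] top [235.2 248.2]
noseR bot [561.9 263.1 118.5] side [312.1 151.1] top [235.1 210.7]
hend [360.8 314.  130.2] side [255.5 142.6] top [217.7 271.7]Traceback (most recent call last):
  File "<stdin>", line 7, in <module>
AttributeError: 'list' object has no attribute 'round'. Did you mean: 'count'?
```

```bash
python3 - <<'E'
from h import *
A=[];H=[]
for i in range(8):
  S=r.snapshot("side");a,b=pose();A.append(a)
  H.append(b.as_euler("xyz",degrees=True)%360)
print(np.round(A,1).tolist(),np.mean(H,0))
p=np.mean(A,0);q=b;t=r.snapshot("top")
M=q.as_matrix();h=-M[:,0];y=M[:,1]
c=lambda f,l,z:p+h*f+y*l+np.array([0,0,z-1.7])
g=cv2.cvtColor(S["pixels"],6)
for f in (45,70,95,120,145):
  u,v=proj(S,c(f,-55,6)); u=int(round(u));k=int(v)-10;print(u,k,g[k:k+24,u].tolist(),"pred",proj(S,c(f,-55,12))[1].round(1),proj(S,c(f,-55,0))[1].round(1))
g=cv2.cvtColor(t["pixels"],6)
for f in (60,100,140):
  L,Rr=proj(t,c(f,55,12)),proj(t,c(f,-55,12));v=int(round((L[1]+Rr[1])/2));k=int(L[0])-8;print("top",v,k,g[v,k:k+52].tolist(),"pred",L[0].round(1),Rr[0].round(1))
E
```

```text
[[397.5, 314.6, 119.5], [397.4, 314.5, 119.2], [397.2, 314.4, 119.0], [397.1, 314.4, 118.8], [397.0, 314.3, 118.7], [397.0, 314.3, 118.5], [396.9, 314.2, 118.5], [396.9, 314.2, 118.4]] [179.97901117  45.03537899 181.15634847]
278 140 [60, 61, 73, 57, 57, 57, 63, 61, 56, 42, 39, 59, 145, 176, 179, 165, 167, 165, 165, 165, 164, 162, 153, 150] pred 148.7 151.9
285 140 [57, 60, 71, 58, 56, 56, 64, 59, 60, 44, 38, 64, 160, 204, 227, 229, 228, 231, 232, 233, 239, 212, 189, 194] pred 148.7 151.8
293 140 [58, 56, 69, 59, 56, 63, 62, 59, 57, 44, 39, 80, 210, 239, 238, 236, 240, 242, 244, 243, 245, 245, 245, 246] pred 148.6 151.8
300 140 [56, 61, 72, 59, 56, 61, 66, 60, 58, 46, 40, 46, 79, 16, 30, 39, 45, 130, 242, 242, 244, 240, 157, 34] pred 148.5 151.7
307 140 [57, 59, 71, 57, 56, 63, 66, 64, 57, 45, 39, 46, 81, 35, 35, 35, 41, 124, 239, 239, 242, 237, 156, 55] pred 148.5 151.6
top 242 193 [107, 114, 128, 130, 116, 103, 115, 128, 130, 111, 86, 68, 50, 35, 26, 20, 23, 23, 27, 32, 35, 39, 37, 40, 45, 40, 37, 36, 34, 34, 36, 36, 37, 42, 43, 36, 37, 38, 32, 36, 29, 47, 96, 157, 186, 193, 194, 194, 194, 196, 195, 196] pred 201.3 234.7
top 230 193 [122, 112, 112, 106, 79, 56, 58, 72, 85, 75, 47, 38, 31, 36, 35, 40, 39, 36, 34, 38, 36, 36, 36, 37, 45, 44, 35, 33, 34, 33, 39, 38, 40, 41, 41, 38, 39, 32, 34, 34, 36, 54, 91, 125, 139, 138, 132, 136, 138, 142, 140, 144] pred 201.4 234.7
top 218 193 [188, 189, 189, 188, 190, 192, 191, 191, 179, 136, 78, 43, 36, 36, 41, 46, 43, 38, 39, 34, 36, 39, 32, 43, 44, 45, 40, 30, 33, 35, 39, 35, 42, 45, 45, 41, 37, 37, 38, 38, 36, 56, 87, 115, 129, 131, 129, 125, 123, 126, 126, 130] pred 201.5 234.7
```

The side view agrees with the predicted board height and level to within a fraction of a pixel. I'm starting the insertion.

Emit:
move_tool(
  motion=[
    [0, 0, 0, -10, 0, 0.2, 15],
    [0, 0, 0, -20, 0, 0.2, 15],
    [0, 0, 0, -30, 0, 0.2, 15],
    [0, 0, 0, -36, 0, 0.2, 15],
    [0, 0, 0, -36, 0, 0.2, 15],
    [0, 0, 0, -36, 0, 0.2, 15],
    [0, 0, 0, -36, 0, 0.2, 15],
  ],
)

```text
time: 17.25
tool_pos: [432.6, 315.0, 118.2]
tcp_rot: [-180.0, -0.0, -178.8]
ft_force: [-0.8, 0.3, -2.7]
finger_gap: 22.6
grip_force: 108.7
```

```bash
python3 -c "
from h import *
s=r.sense();print(s['ft_force'],s['wrist_torque'],s['tool_pos'])"
```

```text
[-0.75203997  0.25121519 -2.73857369] [ 0.0044105   0.12515734 -0.07968623] [432.64175764 314.95574913 118.17671379]
```

Nose at about x = 596, just inside the mouth, without contact. I'm going further in.

Emit:
move_tool(
  motion=[
    [0, 0, 0, -6, 0, 0, 15],
    [0, 0, 0, -12, 0, 0, 15],
    [0, 0, 0, -18, 0, 0, 15],
    [0, 0, 0, -24, 0, 0, 15],
    [0, 0, 0, -30, 0, 0, 15],
    [0, 0, 0, -30, 0, 0, 15],
  ],
)

```text
time: 18.0
tool_pos: [463.4, 315.5, 118.2]
tcp_rot: [-180.0, 0.0, -178.9]
ft_force: [0.4, 0.2, -1.1]
finger_gap: 22.6
grip_force: 108.7
```

```bash
python3 -c "
from h import *
s=r.sense();print(s['ft_force'],s['wrist_torque'])"
```

```text
[ 0.44263837  0.2167453  -1.05910367] [-0.02183075  0.11384621  0.02073011]
```

Emit:
move_tool(
  motion=[
    [0, 0, 0, -10, 0, 0, 15],
    [0, 0, 0, -20, 0, 0, 15],
    [0, 0, 0, -30, 0, 0, 15],
    [0, 0, 0, -40, 0, 0, 15],
    [0, 0, 0, -50, 0, 0, 15],
    [0, 0, 0, -60, 0, 0, 15],
    [0, 0, 0, -66, 0, 0, 15],
    [0, 0, 0, -66, 0, 0, 15],
  ],
)

```text
time: 19.0
tool_pos: [529.3, 316.8, 118.1]
tcp_rot: [180.0, 0.0, -178.9]
ft_force: [0.2, 1.0, -1.4]
finger_gap: 22.3
grip_force: 108.7
```

```bash
python3 -c "
from h import *
s=r.sense();print(s['ft_force'],s['wrist_torque'])"
```

```text
[ 0.21281163  1.04721145 -1.44338235] [-0.00608158  0.0607423  -0.00850601]
```

Emit:
move_tool(
  motion=[
    [0, 0, 0, -4, 0, 0, 15],
    [0, 0, 0, -8, 0, 0, 15],
    [0, 0, 0, -12, 0, 0, 15],
    [0, 0, 0, -14, 0, 0, 15],
    [0, 0, 0, -14, 0, 0, 15],
    [0, 0, 0, -14, 0, 0, 15],
  ],
)

```text
time: 19.75
tool_pos: [542.8, 317.1, 118.1]
tcp_rot: [-180.0, -0.0, -178.8]
ft_force: [-0.3, 0.4, -1.7]
finger_gap: 22.8
grip_force: 108.7
```

Emit:
move_tool(
  motion=[
    [0, 0, 0, -1, 0, 0, 15],
    [0, 0, 0, -2, 0, 0, 15],
    [0, 0, 0, -3, 0, 0, 15],
    [0, 0, 0, -3, 0, 0, 15],
    [0, 0, 0, -3, 0, 0, 15],
  ],
)

```text
time: 20.38
tool_pos: [543.8, 317.2, 117.1]
tcp_rot: [-180.0, -0.3, -178.8]
ft_force: [-8.3, 0.7, -0.9]
finger_gap: 22.7
grip_force: 108.8
```

Emit:
move_tool(
  motion=[
    [0, 0, 0, -1, 0, 0, 15],
    [0, 0, 0, -2, 0, 0, 15],
    [0, 0, 0, -2, 0, 0, 15],
    [0, 0, 0, -2, 0, 0, 15],
  ],
)

```text
time: 20.88
tool_pos: [543.8, 317.2, 116.9]
tcp_rot: [-179.9, -0.5, -178.8]
ft_force: [-18.8, -1.3, 4.0]
finger_gap: 22.6
grip_force: 109.5
```

```bash
python3 - <<'E'
from h import *
s=r.snapshot("wrist");t=r.snapshot("top");p,q=pose();print(p)
g=cv2.cvtColor(s["pixels"],6)
u,v=proj(s,p+[-37,0,10.3],True);print(u,v,g[int(v)-14:int(v)+12,int(u)].tolist(),int(v)-14)
e=s
for k in range(int(v)-14,int(v)+12,2):print(k,onz(s,u,k,p[2]+10.3,True).round(1))
# lower board handle ends in the same view
E
```

```text
[543.82188489 317.2066104  116.90435419]
325.89836587261453 202.59695974642716 [67, 67, 67, 67, 67, 67, 65, 62, 57, 53, 53, 51, 53, 51, 52, 51, 52, 54, 57, 58, 59, 61, 60, 62, 63, 62] 188
188 [500.  317.1 127.2]
190 [500.9 317.1 127.2]
192 [501.8 317.1 127.2]
194 [502.8 317.1 127.2]
196 [503.7 317.1 127.2]
198 [504.7 317.2 127.2]
200 [505.6 317.2 127.2]
202 [506.5 317.2 127.2]
204 [507.5 317.2 127.2]
206 [508.4 317.2 127.2]
208 [509.4 317.3 127.2]
210 [510.4 317.3 127.2]
212 [511.3 317.3 127.2]
```

```bash
python3 - <<'E'
from h import *
s=r.snapshot("wrist");np.save("pics/r5.npy",s,allow_pickle=True);C=np.array(s["pose"])[:3,3];print(C.round(1))
im=s["pixels"]
for u in (316,322,332,338): print(u,im[150:216,u,2].tolist())
for n,P in(("held 127",[507,317.2,127]),("b2 87",[510,316.5,87]),("b1 47",[510,316.5,47]),("home top",[509,317.2,127])):print(n,proj(s,P,True).round(1))
t=r.snapshot("top");
for u in(214,216,218,220,222,224,226):print(u,t["pixels"][215:240,u,2].tolist())
for n,P in(("b2 87",[510.8,316.6,87]),("home top",[509,317.2,127])):print(n,proj(t,P).round(1))
E
```

```text
[462.1 315.5 259. ]
316 [224, 224, 224, 224, 225, 224, 225, 224, 224, 224, 224, 224, 223, 224, 225, 205, 109, 73, 76, 82, 85, 88, 90, 91, 89, 89, 90, 89, 88, 77, 69, 67, 70, 75, 81, 83, 83, 85, 86, 86, 88, 86, 85, 86, 85, 87, 86, 85, 83, 76, 66, 61, 64, 64, 64, 67, 72, 76, 76, 79, 77, 80, 81, 80, 80, 80]
322 [225, 225, 224, 224, 224, 225, 224, 225, 224, 224, 224, 223, 224, 224, 225, 205, 110, 73, 75, 80, 83, 83, 86, 87, 88, 86, 85, 85, 83, 72, 67, 69, 70, 73, 78, 79, 80, 83, 85, 85, 84, 85, 84, 85, 84, 73, 64, 58, 57, 58, 62, 64, 64, 63, 63, 65, 69, 72, 75, 76, 75, 79, 80, 82, 80, 80]
332 [225, 224, 224, 224, 224, 224, 224, 224, 224, 223, 223, 224, 224, 225, 225, 206, 111, 76, 78, 84, 87, 90, 93, 92, 93, 92, 93, 91, 91, 79, 70, 69, 72, 77, 82, 85, 87, 89, 90, 90, 90, 90, 90, 90, 90, 90, 89, 88, 90, 88, 70, 63, 63, 63, 66, 69, 73, 76, 78, 81, 81, 82, 84, 85, 83, 85]
338 [224, 224, 224, 225, 225, 225, 225, 224, 224, 224, 224, 224, 223, 224, 225, 210, 140, 86, 78, 84, 89, 92, 95, 96, 95, 96, 95, 96, 93, 83, 73, 70, 72, 79, 83, 87, 88, 91, 91, 91, 91, 90, 90, 90, 89, 91, 90, 90, 91, 89, 
[... 353 characters left out ...]
, 171, 175, 177, 184, 197, 201, 203, 201, 200, 203, 202]
218 [106, 121, 129, 140, 140, 141, 136, 130, 124, 115, 112, 112, 122, 133, 142, 145, 155, 161, 169, 178, 183, 189, 195, 202, 206]
220 [54, 57, 69, 80, 92, 112, 125, 131, 139, 141, 141, 134, 128, 128, 121, 116, 120, 123, 133, 141, 148, 153, 162, 169, 176]
222 [52, 54, 57, 53, 56, 57, 62, 69, 82, 96, 114, 127, 135, 142, 142, 140, 136, 125, 116, 112, 111, 115, 127, 135, 142]
224 [46, 50, 52, 55, 55, 51, 55, 52, 52, 52, 57, 64, 74, 86, 100, 113, 123, 139, 143, 140, 141, 136, 126, 115, 107]
226 [19, 26, 38, 52, 55, 57, 57, 57, 57, 56, 50, 54, 53, 54, 57, 57, 61, 72, 91, 99, 115, 126, 137, 144, 143]
b2 87 [220.8 226.9]
home top [218.  226.4]
```

```bash
python3 - <<'E'
from h import *
s=np.load("pics/r5.npy",allow_pickle=True).item()
for n,v,z in(("b1",165.6,36),("b2",179.2,76),("held",199.7,116)):
  print(n,onz(s,332,v,z,True).round(1), onz(s,332,v,z+1,True).round(1))
E
```

```text
b1 [509.  322.2  36. ] [508.8 322.2  37. ]
b2 [509.1 321.2  76. ] [508.8 321.2  77. ]
held [509.1 320.3 116. ] [508.7 320.2 117. ]
```

All three handle ends lie at x = 509.1, so the board is fully home. I'm relaxing the push and letting go.

Emit:
move_tool(
  motion=[
    [0, 0, 0, 2, 0, 0, 15],
    [0, 0, 0, 3.5, 0, 0, 15],
    [0, 0, 0, 3.5, 0, 0, 15],
    [0, 0, 0, 3.5, 0, 0, 15],
  ],
  force=30,
)

```text
time: 21.58
tool_pos: [543.8, 317.2, 117.8]
tcp_rot: [-180.0, -0.1, -178.8]
ft_force: [-4.7, -1.7, -1.2]
finger_gap: 22.8
grip_force: 108.7
```

Emit:
move_tool(
  motion=[
    [0, 0, 0, 0, 0, 0, 30],
    [0, 0, 0, 0, 0, 0, 45],
    [0, 0, 0, 0, 0, 0, 55],
    [0, 0, 0, 0, 0, 0, 55],
    [0, 0, 0, 0, 0, 0, 55],
  ],
)

```text
time: 22.2
tool_pos: [544.5, 317.2, 118.2]
tcp_rot: [180.0, 0.0, -178.8]
ft_force: [0.9, 0.1, -0.2]
finger_gap: 55.0
grip_force: 0.0
```

Emit:
move_tool(
  motion=[
    [0, 0, 0, 0, 0, -10, 55],
    [0, 0, 0, 0, 0, -35, 55],
    [0, 0, 0, 0, 0, -70, 55],
    [0, 0, 0, 0, 0, -110, 55],
    [0, 0, 0, 20, 0, -130, 55],
    [0, 0, 0, 20, 0, -130, 55],
    [0, 0, 0, 20, 0, -130, 55],
  ],
)

```text
time: 23.08
tool_pos: [524.4, 316.6, 247.5]
tcp_rot: [-180.0, -0.0, -178.8]
ft_force: [-0.8, -0.3, -0.3]
finger_gap: 54.9
grip_force: 0.0
```

```bash
python3 - <<'E'
from h import *
for i in range(6): s=r.snapshot("wrist")
np.save("pics/r6.npy",s,allow_pickle=True);C=np.array(s["pose"])[:3,3];print(C.round(1))
for n,z in(("b1",36),("b2",76),("held",116)):print(n,[proj(s,[x,319,z],True).round(1).tolist() for x in(500,509)])
u=int(proj(s,[509,323,116],True)[0]);print(u,s["pixels"][170:250,u,2].tolist())
v=int(proj(s,[525,316.5,127],True)[1]);print(v,s["pixels"][v,285:365,2].tolist(),[proj(s,[525,y,127],True).round(1).tolist() for y in(303.6,316.6,329.6)])
S=r.snapshot("side")["pixels"];b=S[235:305,310:410].astype(int);m=(b[...,2]>170)&(b[...,0]<90);print("rolls px in bowl",m.sum(),np.argwhere(m).mean(0)+[235,310])
E
```

```text
[441.5 314.8 388.4]
b1 [[326.7, 150.1], [326.6, 157.8]]
b2 [[327.1, 156.5], [326.9, 165.1]]
held [[327.5, 164.7], [327.2, 174.4]]
331 [94, 94, 94, 93, 81, 73, 73, 79, 86, 88, 91, 91, 91, 91, 91, 91, 92, 90, 89, 89, 90, 89, 88, 89, 90, 88, 89, 88, 89, 87, 88, 88, 86, 87, 87, 86, 87, 87, 87, 87, 86, 86, 86, 86, 86, 86, 86, 85, 86, 86, 85, 85, 85, 84, 85, 84, 84, 85, 85, 84, 85, 83, 84, 84, 84, 84, 83, 84, 84, 84, 84, 83, 83, 83, 82, 85, 83, 84, 83, 84]
194 [161, 161, 161, 162, 161, 161, 162, 161, 161, 162, 162, 161, 160, 164, 198, 223, 222, 223, 223, 223, 223, 223, 224, 225, 175, 112, 73, 77, 83, 85, 84, 84, 86, 87, 79, 65, 57, 57, 58, 58, 57, 58, 61, 69, 85, 89, 90, 91, 91, 90, 91, 89, 94, 147, 223, 224, 222, 223, 223, 223, 223, 223, 223, 223, 223, 223, 224, 223, 223, 223, 223, 223, 223, 223, 224, 223, 223, 224, 223, 223] [[309.6, 194.6], [324.3, 194.9], [338.9, 195.2]]
rolls px in bowl 370 [276.97567568 371.93783784]
```

```bash
python3 -c "
from bench import r
print(r.hand_in())"
```

```text
the job is handed in; nothing more can be done
None
```

I handed the job in at about 23 s of the 61 s allowed: all three rolls are in the bowl and the empty board is released fully home in the rack's top slot (both confirmed by camera); I was not shown the judge's verdict.

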